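Mirror the empty yarn cores onto the creel

TASK

Rugs are tufted from the back, so the creel has to be loaded as a mirror image: move the four empty yarn cores from the plywood storage rack to the steel posts of the grey creel, in reverse order, so that the core at the left-hand end of the storage rack ends at the right-hand end of the creel, and so on along the row. Each core must stand upright right down over its post; do not knock a core over or disturb the screwdriver, carton and jar beside the racks.

Things in the scene. Friction and masses are not known exactly. Their poses are not given: they have to be found in the camera images.
- cone: Empty yarn cone of brown card, hollow, standing wide end down: 130 mm tall, outer diameter 60 mm at the foot tapering to 42 mm at the top, bore 34 mm at both ends. Origin: centre of its underside; z is its axis, up. Loose, 25 to 90 g, open right through, stands over a post.
- tube: Empty yarn tube of brown card, straight and slim: 100 mm tall, outer diameter 44 mm, bore 34 mm. Origin: centre of its underside; z is its axis, up. Loose, 25 to 90 g, open right through, stands over a post.
- spool: Empty wooden spool: 75 mm tall, a round flange of 60 mm diameter and 12 mm thick at each end (grip it round the top flange), 44 mm barrel between them, bore 34 mm. Origin: centre of its underside; z is its axis, up. Loose, 25 to 90 g, open right through, stands over a post.
- sleeve: Empty short, thick-walled sleeve of brown card: 55 mm tall, outer diameter 58 mm, bore 34 mm. Origin: centre of its underside; z is its axis, up. Loose, 25 to 90 g, open right through, stands over a post.
- dowel_cone: Fixed wooden dowel of the storage rack, 12 mm in diameter and 40 mm tall, that the cone stands over at the start. Origin: centre of its foot, level with the rack's top; axes parallel to the rack's. All four dowels look alike; which of the four places it has varies.
- dowel_tube: Fixed wooden dowel of the storage rack, 12 mm in diameter and 40 mm tall, that the tube stands over at the start. Origin: centre of its foot, level with the rack's top; axes parallel to the rack's. All four dowels look alike; which of the four places it has varies.
- dowel_spool: Fixed wooden dowel of the storage rack, 12 mm in diameter and 40 mm tall, that the spool stands over at the start. Origin: centre of its foot, level with the rack's top; axes parallel to the rack's. All four dowels look alike; which of the four places it has varies.
- dowel_sleeve: Fixed wooden dowel of the storage rack, 12 mm in diameter and 40 mm tall, that the sleeve stands over at the start. Origin: centre of its foot, level with the rack's top; axes parallel to the rack's. All four dowels look alike; which of the four places it has varies.
- storage_rack: Storage rack: fixed plywood board 80 x 330 mm, 20 mm thick, with four wooden dowels that carry the cores at the start. Origin: centre of its underside, on the table. Places in a row along its y axis at y = +127.5, +42.5, -42.5, -127.5 mm, x = 0; +y is left as the robot sees it. Yaw within 0.15 rad; either rack may be the nearer one.
- creel: Creel: fixed grey metal bar 80 x 330 mm, 20 mm thick, with four bare steel posts, 12 mm in diameter, 40 mm tall above the bar. Origin: centre of its underside, on the table. Places in a row along its y axis at y = +127.5, +42.5, -42.5, -127.5 mm, x = 0; +y is left as the robot sees it. Yaw within 0.15 rad; either rack may be the nearer one.
- screwdriver: Bystander: screwdriver with a yellow handle, lying on the table to the left of the racks. Origin: centre of its underside.
- staple_box: Bystander: paper carton 100 x 60 x 45 mm on the table to the right of the racks. Origin: centre of its underside.
- glue_jar: Bystander: closed jar 64 mm in diameter and 90 mm tall, on the table to the right of the racks. Origin: centre of its underside.

How it is judged:
At the end, for the whole second after the job is handed in: Every core stands on the creel post whose place mirrors that of its own dowel on the storage rack (first from the left becomes first from the right): within 14 mm of the place along and across the bar, its underside within 6 mm of the bar's top, within 0.1 rad of upright, and at rest (((y of dowel_cone in the frame of storage_rack between 0.1075 and 0.1475 m and y of cone in the frame of creel between -0.1415 and -0.1135 m) or (y of dowel_cone in the frame of storage_rack between 0.0225 and 0.0625 m and y of cone in the frame of creel between -0.0565 and -0.0285 m) or (y of dowel_cone in the frame of storage_rack between -0.0625 and -0.0225 m and y of cone in the frame of creel between 0.0285 and 0.0565 m) or (y of dowel_cone in the frame of storage_rack between -0.1475 and -0.1075 m and y of cone in the frame of creel between 0.1135 and 0.1415 m)) and x of cone in the frame of creel between -0.014 and 0.014 m and z of cone in the frame of creel between 0.014 and 0.026 m and angle between each of cone, tube, spool, sleeve's own z axis and vertical below 0.1 rad and linear speed of each of cone, tube, spool, sleeve below 0.02 m/s and angular speed of each of cone, tube, spool, sleeve below 0.2 rad/s and ((y of dowel_tube in the frame of storage_rack between 0.1075 and 0.1475 m and y of tube in the frame of creel between -0.1415 and -0.1135 m) or (y of dowel_tube in the frame of storage_rack between 0.0225 and 0.0625 m and y of tube in the frame of creel between -0.0565 and -0.0285 m) or (y of dowel_tube in the frame of storage_rack between -0.0625 and -0.0225 m and y of tube in the frame of creel between 0.0285 and 0.0565 m) or (y of dowel_tube in the frame of storage_rack between -0.1475 and -0.1075 m and y of tube in the frame of creel between 0.1135 and 0.1415 m)) and x of tube in the frame of creel between -0.014 and 0.014 m and z of tube in the frame of creel between 0.014 and 0.026 m and ((y of dowel_spool in the frame of storage_rack between 0.1075 and 0.1475 m and y of spool in the frame of creel between -0.1415 and -0.1135 m) or (y of dowel_spool in the frame of storage_rack between 0.0225 and 0.0625 m and y of spool in the frame of creel between -0.0565 and -0.0285 m) or (y of dowel_spool in the frame of storage_rack between -0.0625 and -0.0225 m and y of spool in the frame of creel between 0.0285 and 0.0565 m) or (y of dowel_spool in the frame of storage_rack between -0.1475 and -0.1075 m and y of spool in the frame of creel between 0.1135 and 0.1415 m)) and x of spool in the frame of creel between -0.014 and 0.014 m and z of spool in the frame of creel between 0.014 and 0.026 m and ((y of dowel_sleeve in the frame of storage_rack between 0.1075 and 0.1475 m and y of sleeve in the frame of creel between -0.1415 and -0.1135 m) or (y of dowel_sleeve in the frame of storage_rack between 0.0225 and 0.0625 m and y of sleeve in the frame of creel between -0.0565 and -0.0285 m) or (y of dowel_sleeve in the frame of storage_rack between -0.0625 and -0.0225 m and y of sleeve in the frame of creel between 0.0285 and 0.0565 m) or (y of dowel_sleeve in the frame of storage_rack between -0.1475 and -0.1075 m and y of sleeve in the frame of creel between 0.1135 and 0.1415 m)) and x of sleeve in the frame of creel between -0.014 and 0.014 m and z of sleeve in the frame of creel between 0.014 and 0.026 m); the robot touches nothing.
It fails at once if a core is knocked over (tilted more than 0.7 rad) (angle between any of cone, tube, spool, sleeve's own z axis and vertical above 0.7 rad).
It fails at once if a bystander is moved more than 30 mm (distance of any of screwdriver, staple_box, glue_jar from where it was at the start of the episode above 0.03 m).
It also fails if it takes over 112 s, if anything falls off the work surface, if the arm or the gripper's body presses on something with over 40 N, if the wrist force passes 120 N, or if a joint passes its speed limit or range.

ROBOT

A 6-joint arm with a two-finger parallel gripper is mounted at the origin on the work surface. World frame = base frame: x ahead of the robot, y to its left, z up, the work surface at z = 0. Lengths are in m, angles in rad, forces in N, time in s.
With the tool pointing down it reaches from about 0.4 to 0.925 m from the base axis. Payload 3.4 kg.
Tool frame: the origin (TCP) lies midway between the tips of the shut fingers; the grasp point (between the pads) lies 19 mm behind it; z points along the fingers, y is the line along which they close (so a half turn about z gives the same grasp; the last joint's range is limited). The gripper opens to 85 mm and grips with 20 to 120 N. Pads are 22 mm wide; open, the fingers measure 114 mm over their backs; the gripper's body (76 mm by 85 mm) begins 54 mm behind the grasp point. The pads swing forward as they close: fully open they stand 13 mm farther back than shut.
Start: joints at [1.111, 0.307, 1.506, -0, 1.328, -0.073], TCP at [0.216, 0.533, 0.231] pointing down, gripper open.
Joint ranges: [-3.12, 3.12], [-1.05, 2.28], [0.14, 2.33], [-1.42, 4.57], [0.1, 2.73], [-2.68, 2.68]. Speed limits (rad/s): [2.57, 2.57, 3.14, 3.14, 3.14, 3.14].

INTERFACE

Orientations are given as a unit quaternion [x, y, z, w].
In Python, from station import arm gives the robot as it stands.
- The arm moves only by the tool apply_moves, never from a script. Its argument "series" is one flat list of numbers, 4 for each row, row after row: the shift along the tool's x, y, z each as a share of 0.03 m, from -1 to 1, then the turn about the tool's z as a share of 0.12 rad, from -1 to 1. In form: [x, y, z, spin, x, y, z, spin, ...]. A call has 1 to 12 rows; each row shifts and turns the commanded pose from where the row before left it, along the tool's axes as they then stand; what a row does not reach is not made up. A row lasts 1/10 s, in which the tool goes at most 50 mm and 8.59 degrees, less where a joint would pass 70% of its speed; a pose out of reach is approached as far as the arm can. A call with a number of a shift or a turn outside -1 to 1 is refused whole. A call with a gripper value outside its range is refused whole. "fingers" is the closure, from -1 (fully open) to 1 (shut), set as the call begins (left out, the last holds). The fingers move at their own pace and stop on an object; the grip force is fixed at half the most. Time passes only in rows, so rows that do not move let the fingers close. It gives the time, the measured TCP pose, the force, the opening and the grip force at its end, in the units of the state.
- arm.get_obs(): the state, without advancing time (a new reading comes with each control period).
- arm.snapshot(name): name is "scene" or "side" or "wrist"; returns a dict with "pixels" (384x512x3 uint8, blue, green, red), "fovy" (degrees; the focal length in pixels is half the picture's height over the tangent of half this angle, whatever the lens; pixels are square), "cx", "cy" (the principal point, pixels), "position" and "orientation" of the camera in the world; the wrist camera has in their place "tool_from_camera" (4x4, takes a point from camera to tool coordinates, whose origin is the TCP and whose axes are the flange's). Camera axes: x right, y up, looking along -z (the intrinsics and any distortion apply to the point x, -y, -z); pixel columns grow to the right and rows downward; lengths in m; the calibration is good to about 2 mm. The wrist camera is an equidistant fisheye: a pixel r from the principal point sees the ray r / f radians off the axis. A picture is of the moment at which its call begins: read the wrist's pose just before it. There is no depth.
- arm.job_done(): hands the job in; it is judged then, once.
The state is a dict: "time_s": time; "joint_pos": joint angles; "qvel": joint speeds; "joint_efforts": joint torques, N m; "tool_pos": TCP position; "eef_rot": TCP orientation; "force": force on the tool from outside, world axes, zero at the start; "torque": the same for the moment, N m; "grip_width": finger opening in m; "finger_force": force on a finger pad.
Only numpy, scipy, OpenCV 4.12 (cv2) and the standard library are available. Lean on these libraries where they do the work, as an engineer would, in place of code of your own. Each camera call takes 0.05 s, during which the arm holds its last target. There are 200 camera calls.

## Working session

There is one attempt and no reset: what is moved stays moved. The work goes in short steps, Python scripts to look and compute and a tool call to move; the robot and the scene stay as the last step left them, time stands still between calls to the robot, and variables do not carry over. Pictures are saved under pics/ and viewed, at most 14 in all, crops included, and the job is handed in when it is done.

Besides the shell and the picture viewer there is one more tool, called after ">>>" as name(argument=value, ...) on one line, values as JSON. apply_moves: Moves the arm, as the interface text tells. Shift numbers are shares of 0.03 m and turn numbers shares of 0.12 rad, none past 1 either way. Its arguments: {"type":"object","properties":{"series":{"type":"array"},"fingers":{"type":"number"}},"required":["series"]}

```bash
ls; mkdir -p pics; python3 - <<'E'
from station import arm
import cv2
print(arm.get_obs())
for n in ("scene","side","wrist"):
    s=arm.snapshot(n); cv2.imwrite(f"pics/{n}0.png",s.pop("pixels")); print(n,s)
E
```

```text
pics
{'time_s': 0.0, 'joint_pos': array([ 1.11150271e+00,  3.07569175e-01,  1.50767064e+00,  3.89439397e-05,
        1.32842142e+00, -7.35129630e-02]), 'qvel': array([-0.00033943,  0.00113512,  0.00054246, -0.00119798,  0.00178946,
       -0.00111264]), 'joint_efforts': array([-3.09226812e-05, -4.57558358e+01, -2.51912463e+01, -1.76652102e-04,
        1.37333554e-02,  9.99409878e-06]), 'tool_pos': array([0.21606617, 0.53210099, 0.23038429]), 'eef_rot': array([ 1.91700919e-01,  9.81452845e-01, -9.92826293e-04, -2.90521134e-04]), 'force': array([-0.18360952,  0.15357259,  0.05076156]), 'torque': array([-0.02397779,  0.03389503,  0.00274434]), 'finger_force': 0.0, 'grip_width': 0.08547238128865231}
scene {'fovy': 54.777948435035334, 'cx': 252.86688983386816, 'cy': 190.43809634861157, 'position': array([1.14522454, 0.06640771, 0.9800315 ]), 'orientation': array([0.19567909, 0.22515895, 0.70977447, 0.63814837])}
side {'fovy': 54.29495523163456, 'cx': 252.26934256724687, 'cy': 189.64418905535533, 'position': array([0.51153179, 0.68532745, 0.70699857]), 'orientation': array([ 8.73006381e-04,  3.91796271e-01,  9.19968112e-01, -1.23932132e-02])}
wrist {'fovy': 65.70646984690485, 'cx': 250.98539827063104, 'cy': 192.3708165754677, 'tool_from_camera': array([[ 3.53080976e-05,  9.56765434e-01,  2.90860626e-01,
         7.41176190e-02],
       [ 9.99999930e-01,  7.48711461e-05, -3.67675134e-04,
         5.50109552e-04],
       [-3.73555927e-04,  2.90860619e-01, -9.56765364e-01,
        -1.42032505e-01],
       [ 0.00000000e+00,  0.00000000e+00,  0.00000000e+00,
         1.00000000e+00]])}
```

View pics/scene0.png

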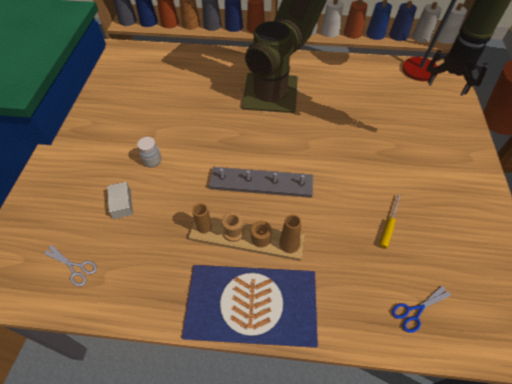

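View pics/side0.png

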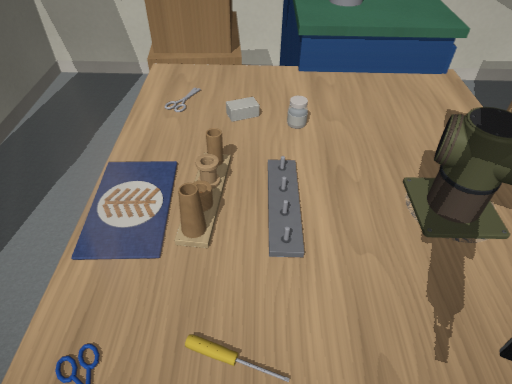

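Scene view: from the right (robot's left): cone (290,233), sleeve (261,233), spool (232,227), tube (201,218). The bare creel is nearer the robot, with post tips around (305,178), (276,174), (248,173), (221,171). The side view agrees. Next I'll crop both views to measure.

```bash
python3 - <<'E'
import cv2
a=cv2.imread("pics/scene0.png")[155:275,180:330]; b=cv2.imread("pics/side0.png")[120:265,170:310]
cv2.imwrite("pics/c1.png",cv2.resize(a,None,fx=5,fy=5,interpolation=cv2.INTER_CUBIC)); cv2.imwrite("pics/c2.png",cv2.resize(b,None,fx=4,fy=4,interpolation=cv2.INTER_CUBIC))
E
```

```text
(no output)
```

View pics/c1.png

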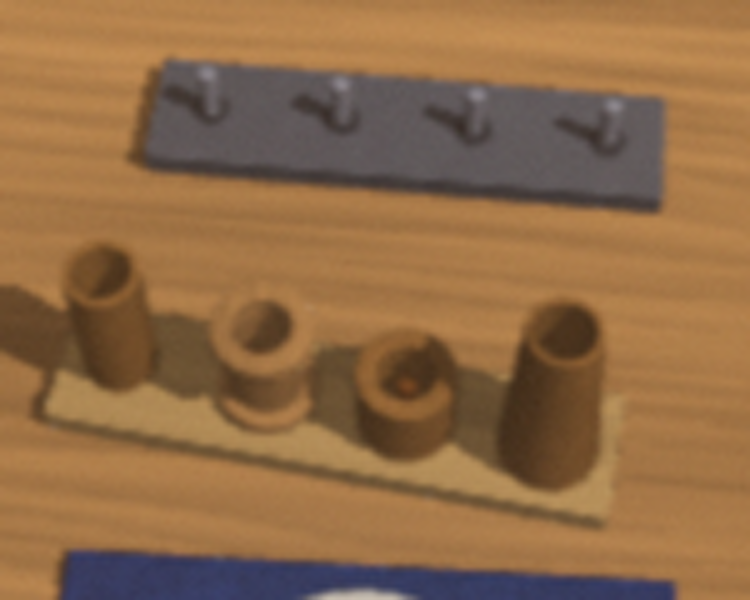

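View pics/c2.png

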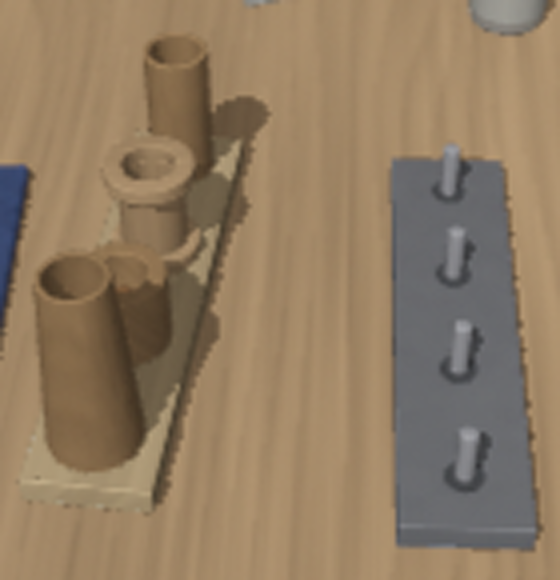

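Crops show the post tips, e.g. scene crop (208,74)…(613,107) and side crop (451,149)…(468,434), plus the four rims. I'll triangulate these.

```bash
cat > h.py <<'E'
import numpy as np
from scipy.spatial.transform import Rotation as R
CAM={"scene":(54.777948435035334,252.867,190.438,[1.14522454,0.06640771,0.9800315],[0.19567909,0.22515895,0.70977447,0.63814837]),
"side":(54.29495523163456,252.269,189.644,[0.51153179,0.68532745,0.70699857],[8.73006381e-04,3.91796271e-01,9.19968112e-01,-1.23932132e-02])}
def ray(n,u,v):
    fy,cx,cy,p,q=CAM[n]; f=192/np.tan(np.radians(fy)/2)
    d=R.from_quat(q).apply([(u-cx)/f,-(v-cy)/f,-1.]); return np.array(p),d/np.linalg.norm(d)
def tri(rays):
    A=sum(np.eye(3)-np.outer(d,d) for p,d in rays); b=sum((np.eye(3)-np.outer(d,d))@p for p,d in rays)
    x=np.linalg.solve(A,b); return x,[np.linalg.norm((np.eye(3)-np.outer(d,d))@(x-p)) for p,d in rays]
def plane(r,z): p,d=r; return p+d*(z-p[2])/d[2]
E
python3 - <<'E'
from h import *
np.set_printoptions(precision=4,suppress=True)
sc=lambda x,y:ray("scene",(x+.5)/5-.5+180,(y+.5)/5-.5+155)
sd=lambda x,y:ray("side",(x+.5)/4-.5+170,(y+.5)/4-.5+120)
P={"p-y":((208,74),(451,149)),"p2":((342,83),(456,231)),"p3":((478,95),(463,325)),"p+y":((613,107),(468,434)),
"tube":((106,272),(178,51)),"spool":((263,322),(150,168)),"sleeve":((407,370),(132,270)),"cone":((564,332),(74,277))}
H=dict(tube=.12,spool=.095,sleeve=.075,cone=.15)
for k,(a,b) in P.items():
    x,e=tri([sc(*a),sd(*b)]); z=H.get(k,.06); print(k,x,np.array(e[0]),"planes",plane(sc(*a),z)[:2],plane(sd(*b),z)[:2])
print("creel corners",[plane(sc(*c),.02)[:2] for c in((165,60),(663,98),(148,160),(661,202))])
print("rack corners",[plane(sc(*c),.02)[:2] for c in((45,412),(605,515))])
E
```

```text
p-y [ 0.4401 -0.1208  0.0584] 0.001340243601287001 planes [ 0.4428 -0.1197] [ 0.4393 -0.1204]
p2 [ 0.4398 -0.0356  0.0596] 0.0010659614725514839 planes [ 0.4414 -0.035 ] [ 0.4391 -0.0362]
p3 [0.4394 0.0496 0.059 ] 0.0018017055512930351 planes [0.4421 0.0505] [0.4381 0.0488]
p+y [0.4396 0.1339 0.0575] 0.0013171315059972491 planes [0.4429 0.1344] [0.4389 0.1349]
tube [ 0.6271 -0.143   0.1187] 0.001966770201552866 planes [ 0.6299 -0.1415] [ 0.6257 -0.1437]
spool [ 0.6365 -0.0553  0.0916] 0.0005454552870572526 planes [ 0.6379 -0.0551] [ 0.6361 -0.0506]
sleeve [0.6435 0.0237 0.0721] 0.0036970499450639186 planes [0.6486 0.0259] [0.6406 0.0231]
cone [0.6569 0.107  0.1478] 0.0011430224347839953 planes [0.6593 0.1075] [0.6556 0.1082]
creel corners [array([ 0.4036, -0.1579]), array([0.4018, 0.1693]), array([ 0.4847, -0.1549]), array([0.4836, 0.1695])]
rack corners [array([ 0.6678, -0.183 ]), array([0.6986, 0.1425])]
```

Positions are consistent from both views: posts at x≈0.440, y = -0.121, -0.036, 0.050, 0.134, and cores likewise. I'll turn the tool so the fingers close across the row, with tool x along world +y and tool y along world +x. Core order is cone, sleeve, spool, tube.

>>> apply_moves(series=[0,0,0,1,0,0,0,1,0,0,0,1,0,0,0,1,0,0,0,1,0,0,0,1,0,0,0,1,0,0,0,1,0,0,0,1,0,0,0,0.88,0,0,0,0], fingers=-1)

```text
time_s: 1.25
tool_pos: [0.2163, 0.5325, 0.231]
eef_rot: [0.707, 0.707, -0.0, 0.0]
force: [0.3, 0.4, -0.0]
grip_width: 0.0852
finger_force: 0.0
```

>>> apply_moves(series=[-0.8,1,0,0,-1,1,0,0,-1,1,0,0,-1,1,0,0,-1,1,0,0,-1,1,0,0,-1,1,0,0,-1,1,0,0,-1,1,0,0,-1,1,0,0,-1,1,0,0,-1,1,0,0])

```text
time_s: 2.45
tool_pos: [0.5771, 0.177, 0.2312]
eef_rot: [0.706, 0.708, -0.0, -0.0]
force: [-0.8, 0.0, 0.7]
grip_width: 0.0856
finger_force: 0.0
```

>>> apply_moves(series=[-1,1,0,0,-1,1,0,0,-0.4,0.7,0,0,0,0,0,0,0,0,0,0])

```text
time_s: 2.95
tool_pos: [0.6568, 0.1062, 0.2305]
eef_rot: [0.707, 0.707, -0.001, -0.001]
force: [-0.6, 0.3, 0.0]
grip_width: 0.0853
finger_force: 0.0
```

>>> apply_moves(series=[0,0,0.7,0,0,0,0.8,0,0,0,0.8,0,0,0,0.8,0,0,0,0.8,0,0,0,0.8,0,0,0,0,0,0,0,0,0])

```text
time_s: 3.75
tool_pos: [0.656, 0.1074, 0.0904]
eef_rot: [0.707, 0.708, -0.001, -0.001]
force: [0.2, -0.3, -0.1]
grip_width: 0.0852
finger_force: 0.0
```

>>> apply_moves(series=[0,0,0,0,0,0,0,0,0,0,0,0,0,0,0,0,0,0,0,0,0,0,0,0,0,0,0,0,0,0,0,0], fingers=1)

```text
time_s: 4.55
tool_pos: [0.6583, 0.1067, 0.0927]
eef_rot: [0.707, 0.707, 0.001, 0.001]
force: [-1.5, 0.6, 6.6]
grip_width: 0.0466
finger_force: 60.9
```

>>> apply_moves(series=[0,0,-0.4,0,0,0,-0.8,0,0,0,-0.9,0,0,0,-0.9,0,0,-0.5,0,0,0,-0.8,0,0,0,-0.8,0,0,0,-0.8,0,0,0,-0.4,0,0,0,0,0,0])

```text
time_s: 5.55
tool_pos: [0.5568, 0.1065, 0.1812]
eef_rot: [0.707, 0.707, 0.0, -0.0]
force: [0.2, -0.2, -0.3]
grip_width: 0.0473
finger_force: 61.6
```

```bash
python3 - <<'E'
from station import arm
import cv2
a=arm.snapshot("scene")["pixels"][130:280,160:360]; b=arm.snapshot("side")["pixels"][90:290,150:350]
cv2.imwrite("pics/t1.png",cv2.hconcat([cv2.resize(a,(400,300)),cv2.resize(b,(300,300))]))
E
```

```text
(no output)
```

View pics/t1.png

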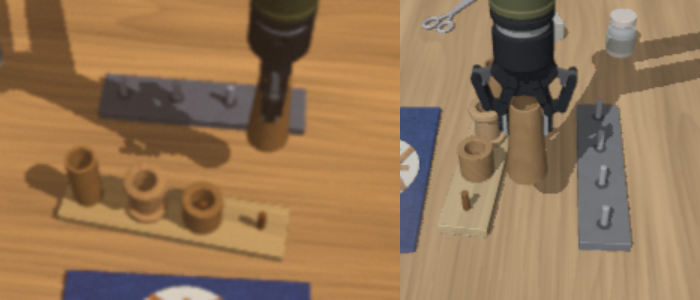

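The cone is held nearly upright and clear of everything, and the bare dowel is visible. Next it goes to the far right post.

>>> apply_moves(series=[-0.6,-0.3,0,0,-0.9,-0.5,0,0,-0.9,-0.5,0,0,-0.9,-0.5,0,0,-0.9,-0.5,0,0,-0.9,-0.5,0,0,-0.9,-0.5,0,0,-0.8,-0.4,0,0,-0.8,-0.2,0,0,0,0,0,0,0,0,0,0])

```text
time_s: 6.75
tool_pos: [0.4424, -0.1223, 0.1805]
eef_rot: [0.708, 0.706, 0.0, 0.0]
force: [0.0, -0.4, -1.4]
grip_width: 0.0468
finger_force: 61.6
```

```bash
python3 - <<'E'
from station import arm
import cv2
o=arm.get_obs();print(o["tool_pos"])
w=arm.snapshot("wrist")["pixels"]
b=arm.snapshot("side")["pixels"][90:290,150:350]
cv2.imwrite("pics/t2.png",cv2.hconcat([cv2.resize(w,(400,300)),cv2.resize(b,(300,300))]))
E
```

```text
[ 0.44235979 -0.12227982  0.18053295]
```

View pics/t2.png

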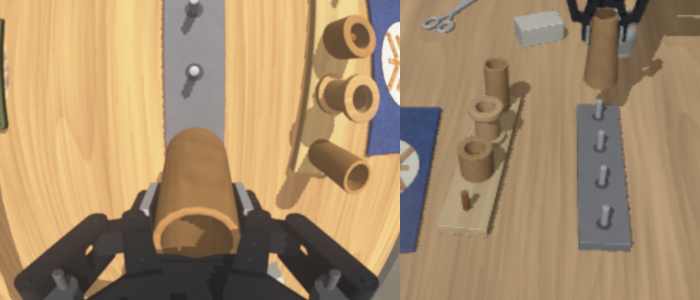

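The cone is aligned above the bar line, so I'll lower it, release and rise.

>>> apply_moves(series=[0,0,0.5,0,0,0,0.6,0,0,0,0.6,0,0,0,0.6,0,0,0,0.4,0,0,0,0.2,0,0,0,0,0,0,0,0,0])

```text
time_s: 7.65
tool_pos: [0.4418, -0.121, 0.0935]
eef_rot: [0.707, 0.707, 0.0, 0.0]
force: [-0.6, 0.0, -0.3]
grip_width: 0.0472
finger_force: 61.6
```

>>> apply_moves(series=[0,0,0.1,0,0,0,0,0,0,0,0,0])

```text
time_s: 7.95
tool_pos: [0.4421, -0.1213, 0.0926]
eef_rot: [0.707, 0.707, 0.001, 0.001]
force: [-2.9, 2.3, 18.2]
grip_width: 0.0467
finger_force: 63.8
```

>>> apply_moves(series=[0,0,0,0,0,0,0,0,0,0,0,0,0,0,0,0,0,0,0,0,0,0,0,0], fingers=-1)

```text
time_s: 8.55
tool_pos: [0.4409, -0.1214, 0.0901]
eef_rot: [0.707, 0.707, -0.0, -0.0]
force: [-0.2, 1.5, 0.6]
grip_width: 0.0853
finger_force: 0.0
```

>>> apply_moves(series=[0,0,-0.4,0,0,0,-0.8,0,0,0,-0.8,0,0,0,-1,0,0.5,0.5,-0.8,0,0.9,0.9,0,0,0,0,0,0])

```text
time_s: 9.25
tool_pos: [0.4868, -0.0777, 0.2057]
eef_rot: [0.707, 0.708, 0.002, 0.002]
force: [-0.2, -1.0, -0.8]
grip_width: 0.0853
finger_force: 0.0
```

```bash
python3 - <<'E'
from station import arm
import cv2
a=arm.snapshot("scene")["pixels"][130:280,160:360]; b=arm.snapshot("side")["pixels"][90:290,150:350]
cv2.imwrite("pics/t3.png",cv2.hconcat([cv2.resize(a,(400,300)),cv2.resize(b,(300,300))]))
E
```

```text
(no output)
```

View pics/t3.png

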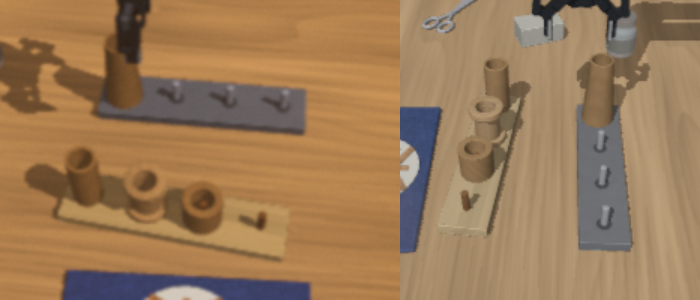

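The cone stands upright on the right-hand post. The next core is the sleeve at about (0.647, 0.025).

>>> apply_moves(series=[0.58,0.9,0,0,0.58,0.9,0,0,0.58,0.9,0,0,0.58,0.9,0,0,0.58,0.9,0,0,0.58,0.95,0,0,0,0,0.6,0,0,0,0.8,0,0,0,0,0,0,0,0,0])

```text
time_s: 10.35
tool_pos: [0.6452, 0.024, 0.1613]
eef_rot: [0.708, 0.707, -0.001, -0.001]
force: [0.3, 1.0, 0.5]
grip_width: 0.0855
finger_force: 0.0
```

```bash
python3 - <<'E'
from station import arm
import cv2
print(arm.get_obs()["tool_pos"])
cv2.imwrite("pics/t4.png",arm.snapshot("wrist")["pixels"])
E
```

```text
[0.64519826 0.02403692 0.16128346]
```

View pics/t4.png

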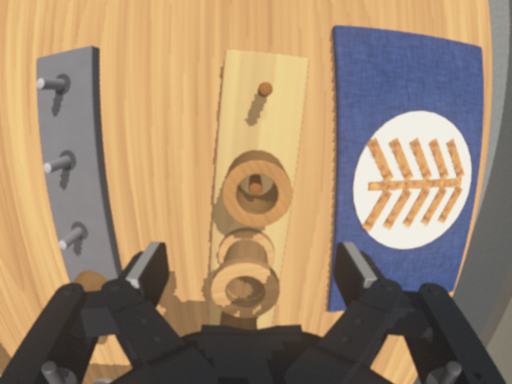

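Wrist view: sleeve rim at about (257,191), spool rim (245,289), bare dowel tip (265,89). I'll check these against the measured places.

```bash
cat >> h.py <<'E'
def wray(u,v,pos,quat,T=np.array([[3.53e-05,.956765,.290861,.0741176],[1,7.5e-05,-.000368,.00055],[-.000374,.290861,-.956765,-.1420325],[0,0,0,1]])):
    f=192/np.tan(np.radians(65.70647)/2); x,y=u-250.985,v-192.371; r=np.hypot(x,y)+1e-9; t=r/f
    d=np.array([np.sin(t)*x/r,-np.sin(t)*y/r,-np.cos(t)]); q=R.from_quat(quat)
    return np.array(pos)+q.apply(T[:3,3]),q.apply(T[:3,:3]@d)
E
python3 - <<'E'
from h import *
for n,u,v,z in(("sleeve",257,191,.075),("spool",245,289,.095),("dowel",265,89,.06),("post+y",42,84,.06),("post3",50,167,.06)):
    print(n,plane(wray(u,v,[.6452,.024,.1613],[.7075,.7065,-.001,-.001]),z).round(4))
E
```

```text
sleeve [0.6504 0.0298 0.075 ]
spool [ 0.6405 -0.0507  0.095 ]
dowel [0.6569 0.111  0.06  ]
post+y [0.445 0.133 0.06 ]
post3 [0.4467 0.0505 0.06  ]
```

>>> apply_moves(series=[0.08,0.07,0.6,0,0,0,0.8,0,0,0,0.8,0,0,0,0.8,0,0,0,0.7,0,0,0,0.4,0,0,0,0,0,0,0,0,0])

```text
time_s: 11.2
tool_pos: [0.6496, 0.027, 0.0404]
eef_rot: [0.707, 0.707, 0.001, 0.001]
force: [0.3, 0.7, 0.3]
grip_width: 0.0853
finger_force: 0.0
```

>>> apply_moves(series=[0,0,0,0,0,0,0,0,0,0,0,0,0,0,0,0,0,0,0,0,0,0,0,0], fingers=1)

```text
time_s: 11.8
tool_pos: [0.6501, 0.0272, 0.0411]
eef_rot: [0.707, 0.707, 0.001, 0.001]
force: [-0.2, -0.3, 6.1]
grip_width: 0.0561
finger_force: 64.2
```

>>> apply_moves(series=[0,0,-0.4,0,0,0,-0.8,0,0,0,-0.8,0,0,0,-0.8,0,0,0,-0.2,0,0,0,0,0,0,0,0,0])

```text
time_s: 12.5
tool_pos: [0.6479, 0.0273, 0.1285]
eef_rot: [0.707, 0.707, -0.001, -0.001]
force: [-0.9, 0.1, -1.0]
grip_width: 0.0557
finger_force: 63.7
```

>>> apply_moves(series=[-0.1,-0.5,0,0,-0.25,-0.9,0,0,-0.25,-0.9,0,0,-0.25,-0.9,0,0,-0.25,-0.9,0,0,-0.25,-0.9,0,0,-0.25,-0.9,0,0,-0.3,-0.7,0,0,-0.2,-0.3,0,0,0,0,0,0,0,0,0,0])

```text
time_s: 13.6
tool_pos: [0.4428, -0.0357, 0.1292]
eef_rot: [0.708, 0.707, 0.0, 0.0]
force: [0.2, -0.4, -0.4]
grip_width: 0.0562
finger_force: 63.7
```

>>> apply_moves(series=[0,0,0.5,0,0,0,0.6,0,0,0,0.6,0,0,0,0.6,0,0,0,0.5,0,0,0,0.2,0,0,0,0,0,0,0,0,0])

```text
time_s: 14.4
tool_pos: [0.4431, -0.0355, 0.04]
eef_rot: [0.707, 0.707, 0.0, 0.0]
force: [-2.1, -0.5, 9.0]
grip_width: 0.0559
finger_force: 63.4
```

>>> apply_moves(series=[0,0,0,0,0,0,0,0,0,0,0,0,0,0,0,0,0,0,0,0,0,0,0,0], fingers=-1)

```text
time_s: 15.0
tool_pos: [0.4417, -0.0356, 0.0392]
eef_rot: [0.707, 0.707, -0.0, -0.0]
force: [0.3, -0.5, -0.2]
grip_width: 0.0858
finger_force: 0.0
```

>>> apply_moves(series=[0,0,-0.4,0,0,0,-0.8,0,0,0,-0.9,0,0,0,-0.9,0,0,0,-0.9,0,0,0.4,-0.1,0,-0.1,0.8,0,0,0,0,0,0,0,0,0,0])

```text
time_s: 15.9
tool_pos: [0.4773, -0.0386, 0.1583]
eef_rot: [0.707, 0.707, -0.001, -0.001]
force: [-0.7, 0.6, -0.1]
grip_width: 0.0856
finger_force: 0.0
```

>>> apply_moves(series=[0,0.4,0,0,-0.1,0.8,0,0,-0.1,0.9,0,0,-0.1,0.9,0,0,-0.1,0.9,0,0,-0.1,0.9,0,0,-0.05,0.57,0,0,0,0,0,0,0,0,0,0])

```text
time_s: 16.8
tool_pos: [0.6379, -0.055, 0.1582]
eef_rot: [0.707, 0.707, -0.001, -0.001]
force: [-0.4, 0.3, 0.3]
grip_width: 0.0852
finger_force: 0.0
```

```bash
python3 - <<'E'
from station import arm
import cv2
print(arm.get_obs()["tool_pos"],arm.get_obs()["eef_rot"])
cv2.imwrite("pics/t5.png",arm.snapshot("wrist")["pixels"])
E
```

```text
[ 0.63788765 -0.05498078  0.15823155] [ 0.70728399  0.70692835 -0.00076238 -0.00103951]
```

View pics/t5.png

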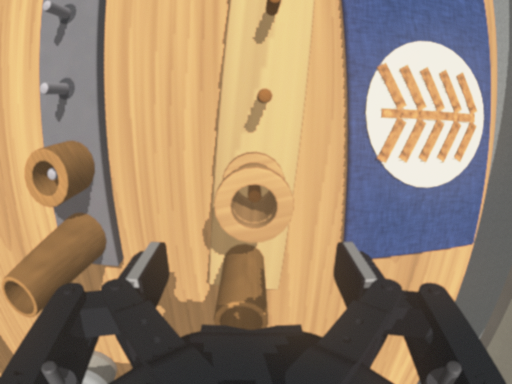

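Sleeve (52,173) is on its post next to the cone; spool rim (254,203) and tube rim (242,313) are visible.

```bash
python3 - <<'E'
from h import *
for n,u,v,z in(("spool",254,203,.095),("tube",242,313,.12),("dowel",265,96,.06),("post3",46,88,.06)):
    print(n,plane(wray(u,v,[.6379,-.055,.1582],[.7073,.7069,-.0008,-.001]),z).round(4))
E
```

```text
spool [ 0.6406 -0.0514  0.095 ]
tube [ 0.6314 -0.133   0.12  ]
dowel [0.6495 0.0262 0.06  ]
post3 [0.4454 0.0488 0.06  ]
```

>>> apply_moves(series=[0,0.03,0.5,0,0,0,0.7,0,0,0,0.7,0,0,0,0.7,0,0,0,0.4,0,0,0,0,0,0,0,0,0])

```text
time_s: 17.55
tool_pos: [0.6394, -0.0552, 0.0697]
eef_rot: [0.707, 0.707, -0.0, 0.0]
force: [-0.3, -0.6, -0.7]
grip_width: 0.0858
finger_force: 0.0
```

>>> apply_moves(series=[0.05,0,0.2,0,0,0,0,0])

```text
time_s: 17.75
tool_pos: [0.6398, -0.0536, 0.0637]
eef_rot: [0.707, 0.707, 0.0, 0.0]
force: [-0.2, 0.4, 0.2]
grip_width: 0.085
finger_force: 0.0
```

>>> apply_moves(series=[0,0,0,0,0,0,0,0,0,0,0,0,0,0,0,0,0,0,0,0,0,0,0,0], fingers=1)

```text
time_s: 18.35
tool_pos: [0.6404, -0.0539, 0.0642]
eef_rot: [0.707, 0.707, 0.001, 0.001]
force: [-0.7, -0.2, 5.5]
grip_width: 0.058
finger_force: 64.5
```

>>> apply_moves(series=[0,0,-0.4,0,0,0,-0.8,0,0,0,-0.8,0,0,0,-0.8,0,0,0,-0.2,0,0,0,0,0,0,0,0,0])

```text
time_s: 19.05
tool_pos: [0.6387, -0.0536, 0.1523]
eef_rot: [0.707, 0.707, -0.001, -0.001]
force: [-0.7, 0.3, -1.1]
grip_width: 0.0582
finger_force: 64.2
```

>>> apply_moves(series=[0.2,-0.5,0,0,0.4,-0.8,0,0,0.45,-0.9,0,0,0.45,-0.9,0,0,0.45,-0.9,0,0,0.45,-0.9,0,0,0.45,-0.8,0,0,0.4,-0.6,0,0,0.2,-0.3,0,0,0,0,0,0,0,0,0,0])

```text
time_s: 20.15
tool_pos: [0.4426, 0.0497, 0.1531]
eef_rot: [0.707, 0.707, 0.0, 0.0]
force: [-0.6, 0.1, -0.1]
grip_width: 0.0582
finger_force: 64.2
```

>>> apply_moves(series=[0,0,0.5,0,0,0,0.6,0,0,0,0.6,0,0,0,0.6,0,0,0,0.5,0,0,0,0.2,0,0,0,0,0,0,0,0,0])

```text
time_s: 20.95
tool_pos: [0.4425, 0.0492, 0.0642]
eef_rot: [0.707, 0.707, -0.0, 0.0]
force: [-3.6, -0.6, 10.3]
grip_width: 0.0578
finger_force: 65.4
```

>>> apply_moves(series=[0,0,0,0,0,0,0,0,0,0,0,0,0,0,0,0,0,0,0,0,0,0,0,0], fingers=-1)

```text
time_s: 21.55
tool_pos: [0.4417, 0.0499, 0.0632]
eef_rot: [0.707, 0.707, -0.0, -0.0]
force: [-0.3, -0.3, -0.3]
grip_width: 0.0855
finger_force: 0.0
```

>>> apply_moves(series=[0,0,-0.4,0,0,0,-0.8,0,0,0,-0.9,0,0,0,-0.9,0,0,0,-0.9,0,0,0.4,-0.1,0,-0.5,0.6,0,0,-0.5,0.6,0,0,0,0,0,0])

```text
time_s: 22.45
tool_pos: [0.4927, 0.0185, 0.1827]
eef_rot: [0.708, 0.706, 0.001, 0.001]
force: [-0.6, -0.2, -0.6]
grip_width: 0.0856
finger_force: 0.0
```

>>> apply_moves(series=[-0.5,0.4,0,0,-0.9,0.8,0,0,-0.9,0.8,0,0,-0.9,0.8,0,0,-0.9,0.8,0,0,-0.8,0.7,0,0,-0.4,0.3,0,0,0,0,0,0,0,0,0,0])

```text
time_s: 23.35
tool_pos: [0.6263, -0.1385, 0.1825]
eef_rot: [0.707, 0.707, -0.0, -0.001]
force: [0.1, -0.3, 1.0]
grip_width: 0.0855
finger_force: 0.0
```

```bash
python3 - <<'E'
from station import arm
import cv2
print(arm.get_obs()["tool_pos"],arm.get_obs()["eef_rot"])
cv2.imwrite("pics/t6.png",arm.snapshot("wrist")["pixels"])
E
```

```text
[ 0.62625636 -0.13846298  0.18248914] [ 7.07391283e-01  7.06820677e-01 -4.18996717e-04 -1.38874088e-03]
```

View pics/t6.png

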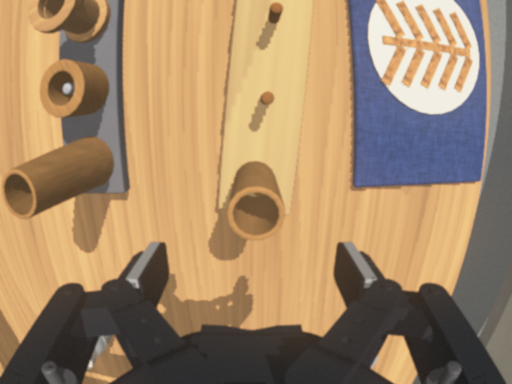

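Tube rim is at about (256,211); cone, sleeve and spool are all on the creel.

```bash
python3 - <<'E'
from h import *
for n,u,v,z in(("tube",256,211,.12),("dowelspool",267,98,.06)):
    print(n,plane(wray(u,v,[.6263,-.1385,.1825],[.7074,.7068,-.0004,-.0014]),z).round(4))
E
```

```text
tube [ 0.6304 -0.1408  0.12  ]
dowelspool [ 0.6407 -0.0582  0.06  ]
```

>>> apply_moves(series=[0,0.06,0.6,0,0,0,0.7,0,0,0,0.8,0,0,0,0.8,0,0,0,0.7,0,0,0,0.3,0,0,0,0,0,0,0,0,0])

```text
time_s: 24.2
tool_pos: [0.6296, -0.1387, 0.0672]
eef_rot: [0.707, 0.707, 0.0, 0.0]
force: [0.7, -0.3, 0.3]
grip_width: 0.0857
finger_force: 0.0
```

>>> apply_moves(series=[0,0,0,0,0,0,0,0,0,0,0,0,0,0,0,0,0,0,0,0,0,0,0,0,0,0,0,0], fingers=1)

```text
time_s: 24.9
tool_pos: [0.6301, -0.1395, 0.0676]
eef_rot: [0.707, 0.707, 0.0, 0.001]
force: [-0.5, 0.0, 5.7]
grip_width: 0.043
finger_force: 60.0
```

>>> apply_moves(series=[0,0,-0.4,0,0,0,-0.8,0,0,0,-0.9,0,0,0,-0.9,0,0,0,0,0,0,0,0,0])

```text
time_s: 25.5
tool_pos: [0.6297, -0.1394, 0.1573]
eef_rot: [0.707, 0.707, 0.0, 0.001]
force: [0.3, 0.2, -0.5]
grip_width: 0.043
finger_force: 59.9
```

>>> apply_moves(series=[0.4,0,0,0,0.8,-0.2,0,0,0.9,-0.3,0,0,0.9,-0.4,0,0,0.9,-0.4,0,0,0.9,-0.4,0,0,0.9,-0.4,0,0,0.9,-0.4,0,0,0.9,-0.4,0,0,0.9,-0.6,0,0,0.5,-0.8,0,0,0.1,-0.8,0,0])

```text
time_s: 26.7
tool_pos: [0.4742, 0.1331, 0.1548]
eef_rot: [0.707, 0.708, -0.001, -0.001]
force: [-1.0, 0.3, -0.2]
grip_width: 0.0429
finger_force: 60.0
```

>>> apply_moves(series=[0.1,-0.8,0,0,0,-0.3,0,0,0,0,0,0,0,0,0,0])

```text
time_s: 27.1
tool_pos: [0.4445, 0.1341, 0.1562]
eef_rot: [0.707, 0.707, 0.0, 0.0]
force: [1.2, 0.9, -0.9]
grip_width: 0.0428
finger_force: 60.0
```

>>> apply_moves(series=[0,-0.05,0.5,0,0,0,0.6,0,0,0,0.6,0,0,0,0.6,0,0,0,0.5,0,0,0,0.2,0,0,0,0,0,0,0,0,0])

```text
time_s: 27.9
tool_pos: [0.4431, 0.1336, 0.0675]
eef_rot: [0.708, 0.707, 0.0, 0.0]
force: [-4.1, -1.4, 14.7]
grip_width: 0.0432
finger_force: 61.1
```

>>> apply_moves(series=[0,0,0,0,0,0,0,0,0,0,0,0,0,0,0,0,0,0,0,0,0,0,0,0], fingers=-1)

```text
time_s: 28.5
tool_pos: [0.4421, 0.1339, 0.0662]
eef_rot: [0.707, 0.707, -0.0, -0.0]
force: [0.4, 0.4, -0.4]
grip_width: 0.0852
finger_force: 0.0
```

>>> apply_moves(series=[0,0,-0.4,0,0,0,-0.8,0,0,0,-0.9,0,0,0,-0.9,0,0,0,-0.9,0,0.4,0,-0.1,0,0.8,0.3,0,0,0.8,0.3,0,0,0.8,0.3,0,0,0,0,0,0,0,0,0,0])

```text
time_s: 29.6
tool_pos: [0.4683, 0.2182, 0.1852]
eef_rot: [0.707, 0.707, -0.001, -0.0]
force: [0.6, 0.1, -0.7]
grip_width: 0.0852
finger_force: 0.0
```

```bash
python3 - <<'E'
from station import arm
import cv2
a=arm.snapshot("scene")["pixels"][120:280,100:410]; b=arm.snapshot("side")["pixels"][90:290,150:350]
cv2.imwrite("pics/t7.png",cv2.hconcat([cv2.resize(a,(490,253)),cv2.resize(b,(253,253))]))
E
```

```text
(no output)
```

View pics/t7.png

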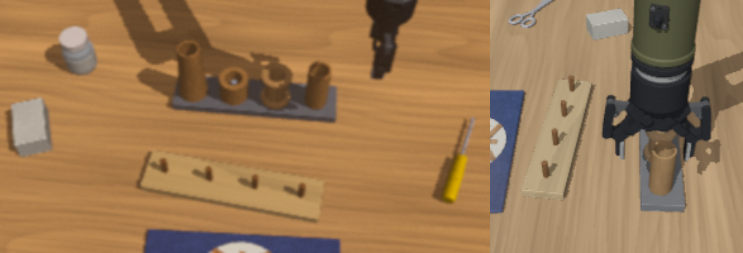

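All four cores are upright and seated on the creel, in mirrored order: cone, sleeve, spool, tube from the right as the robot sees it. The bystanders are untouched, so I'll hand in.

```bash
python3 -c "
from station import arm
print(arm.job_done())"
```

```text
the job is handed in; nothing more can be done
None
```

I moved all four cores onto the creel in mirrored order (tube, spool, sleeve, cone from the robot's left) and handed the job in at about 30 s; the last pictures show them upright and the bystanders undisturbed, but the hand-in returned no verdict.

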